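# Open the UV curing case

## Robot

A 6-joint arm with a two-finger parallel gripper is mounted at the origin on a cart in front of the work surface, level with it; the furniture and walls round the work are solid. World frame = base frame: x ahead of the robot, y to its left, z up, the work surface at z = 0. Lengths are in m, angles in rad, forces in N, time in s.
With the tool pointing down it reaches from about 0.35 to 0.85 m from the base axis. Payload 8.1 kg.
Tool frame: the origin (TCP) lies midway between the tips of the shut fingers; the grasp point (between the pads) lies 19 mm behind it (robot.grip_point_offset is the distance from the TCP to the grasp point, in m); z points along the fingers, y is the line along which they close (so a half turn about z gives the same grasp; the last joint's range is limited). The gripper opens to 93 mm and grips with 3 to 60 N. Pads are 15 mm wide; open, the fingers measure 128 mm over their backs; the gripper's body (75 mm by 188 mm) begins 65 mm behind the grasp point.
Start: joints at [1.163, 0.13, 1.488, -0, 1.523, -0.085], TCP at [0.19, 0.569, 0.219] pointing down, gripper open.
Joint ranges: [-2.96, 2.96], [-0.89, 2.26], [0.02, 2.5], [-1.34, 4.48], [0, 2.73], [-2.66, 2.66]. Speed limits (rad/s): [2.39, 2.39, 2.79, 3.14, 3.14, 3.14].

## Interface

Orientations are given as a rotation vector (axis times angle).
In Python, from plant import robot, read_camera, job gives the robot as it stands.
- The arm moves only by the shell command python3 -m inch 'ROWS' [FORCE]. ROWS is JSON, one flat list of numbers, 5 for each row, row after row: the shift along the world's x, y, z in mm, then the turn about the world's z in degrees, then the opening in per cent of the stroke, from 0 (shut) to 100 (fully open). In form: [dx, dy, dz, yaw, hand, dx, dy, dz, yaw, hand, ...]. A call has 1 to 10 rows; each row is the pose to reach, as a shift and turn from the pose commanded when the call began; what a row does not reach only later rows make up. A row lasts 1/12 s, in which the tool goes at most 41.7 mm and 7.16 degrees, less where a joint would pass 70% of its speed; a pose out of reach is approached as far as the arm can. A call with a gripper value outside its range is refused whole. The fingers move at their own pace and stop on an object; FORCE is the grip in N (left out, the last holds). Time passes only in rows, so rows that repeat a pose let the fingers close. It gives the time, the measured TCP pose, the force, the opening and the grip force at its end, in the units of the state.
- robot.read_state(): the state, without advancing time (a new reading comes with each control period).
- read_camera(name): name is "scene" or "top" or "wrist"; returns a dict with "image" (400x640x3 uint8, blue, green, red), "K" (3x3 intrinsics, pixels), "extrinsics" (4x4, takes a point from world to camera coordinates); the wrist camera has in their place "mount" (4x4, takes a point from camera to tool coordinates, whose origin is the TCP and whose axes are the flange's). Camera axes: x right, y down, z forward; pixel columns grow to the right and rows downward; lengths in m; the calibration is good to about 2 mm. A picture is of the moment at which its call begins: read the wrist's pose just before it. There is no depth.
- job.close_job(): hands the job in; it is judged then, once.
The state is a dict: "t": time; "q": joint angles; "dq": joint speeds; "joint_torque": joint torques, N m; "tool_pos": TCP position; "orientation": TCP orientation; "force": force on the tool from outside, world axes, zero at the start; "wrist_torque": the same for the moment, N m; "opening": finger opening in m; "gripper_force": force on a finger pad.
Only numpy, scipy, OpenCV 4.12 (cv2) and the standard library are available. Lean on these libraries where they do the work, as an engineer would, in place of code of your own. Each camera call takes 0.05 s, during which the arm holds its last target. There are 200 camera calls.

## Task

Press down the release tab on the front of the curing case and let go so that its sprung lid lifts fully by itself, then push the lid all the way back until it rests fully open and stays there; finish with the hand clear. Only press and push with the fingertips: do not pinch the lid, shove or lift the case, reach in and touch the cast piece inside, or disturb the vials, jar, cup and bottle around it.

Things in the scene. Friction and masses are not known exactly. Their poses are not given: they have to be found in the camera images.
- case: Loose curing case, white tray 130 (x) x 150 (y) mm, rim 55 mm high, on a 12 mm high grey plinth; 2.2 kg, slides if pushed with over 10 N. Origin: centre of the tray at table height; -x points to its front (tab side), +x to the hinge, z up. Hinge axis along y at x = +66, z = 55 mm; the plinth reaches to x = -136 mm.
- lid_edge (a point): Middle of the lid's front edge, on its inner (lower) face. The lid is a flat plate 150 mm wide and 7 mm thick; this edge lies 132 mm from the hinge axis (at its middle a 30 mm wide tongue stands out 8 mm farther). Shut, it is 55 mm above the table; sprung up, about 173 mm.
- lid (a joint): Lid angle, rad: 0 shut and latched, grows as it opens. Unlatched, a spring lifts it to 1.1 in about 0.5 s and holds it there. It can then be pushed back with about 1 N; let go below 1.57 it drops back to 1.1, beyond 1.57 it falls by its own weight to its stop at 1.9 and rests there.
- tab_pad (a point): Centre of the top of the release tab's pad: grey, ribbed, 50 mm wide (y), about 36 mm deep (x), at the front of the case, 114 mm ahead of its origin and 43 mm above the table. 23 mm behind this point a 24 mm wide hook stands 22 mm above the pad and holds the lid's tongue. Axes as the case's while the tab is at rest.
- release_tab (a joint): Tab angle in rad: 0 at rest, grows as the pad is pressed down, stop at 0.32 (pad about 8 mm lower). It lets the lid go at about 0.22 (6 mm lower, about 4 N) and springs back when let go.
- letter: Cast resin piece shaped like the digit five, 41 x 32 x 7 mm, lying loose inside the case under the lid. Origin at the centre of its underside.
- vial_tall: Shaker vial with white cap, 33 mm across, 70 mm tall, loose, standing beside the case. Origin at the centre of its underside.
- vial_short: Vial with white cap, 38 mm across, 62 mm tall, loose, standing beside the case. Origin at the centre of its underside.
- jar: Small jar with black cap, 34 mm across, 40 mm tall, loose, standing beside the case. Origin at the centre of its underside.
- cup: Small open mixing cup, 61 mm across, 41 mm tall, loose, standing beside the case. Origin at the centre of its underside.
- bottle: Oval bottle with black cap, 60 x 105 mm, 190 mm tall, loose, standing beside the case. Origin at the centre of its underside.

How it is judged:
By the outcome, as a careful person would: the job done as asked, in the order asked, and still so for the second after the job is handed in, with the robot touching nothing.
It also fails if it takes over 45 s, if anything falls off the work surface, if the arm or the gripper's body presses on something with over 40 N, if the wrist force passes 120 N, or if a joint passes its speed limit or range.

## Working session

There is one attempt and no reset: what is moved stays moved. The work goes in short steps, Python scripts to look and compute and a shell command to move; the robot and the scene stay as the last step left them, time stands still between calls to the robot, and variables do not carry over. Pictures are saved under pics/ and viewed, at most 10 in all, crops included, and the job is handed in when it is done.

```bash
mkdir -p pics; python3 - <<'E'
from plant import robot, read_camera
import cv2, numpy as np
s=robot.read_state(); print(s['t'],s['tool_pos'],s['orientation'],s['opening'])
for n in ("scene","top"):
    c=read_camera(n); cv2.imwrite(f"pics/{n}0.png",c["image"]); np.savez(f"{n}.npz",K=c["K"],E=c["extrinsics"])
    print(n,c["K"].round(1).tolist(),c["extrinsics"].round(3).tolist())
E
```

```text
0.0 [0.19010432 0.56850115 0.21758435] [-5.04806989e-01 -3.10033328e+00  2.76042791e-03] 0.09329619569872441
scene [[393.0, 0.0, 322.5], [0.0, 393.0, 193.4], [0.0, 0.0, 1.0]] [[0.695, -0.718, -0.017, -0.379], [-0.478, -0.444, -0.758, 0.347], [0.537, 0.535, -0.652, 0.539], [0.0, 0.0, 0.0, 1.0]]
top [[365.9, 0.0, 323.6], [0.0, 365.9, 200.9], [0.0, 0.0, 1.0]] [[-0.025, -1.0, 0.003, 0.061], [-0.998, 0.025, -0.053, 0.594], [0.053, -0.004, -0.999, 0.903], [0.0, 0.0, 0.0, 1.0]]
```

View pics/scene0.png

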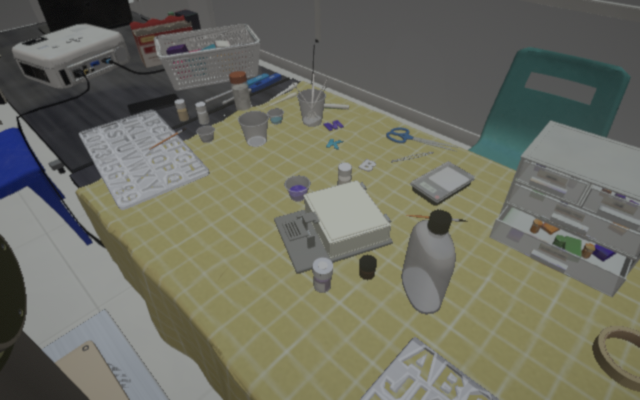

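View pics/top0.png

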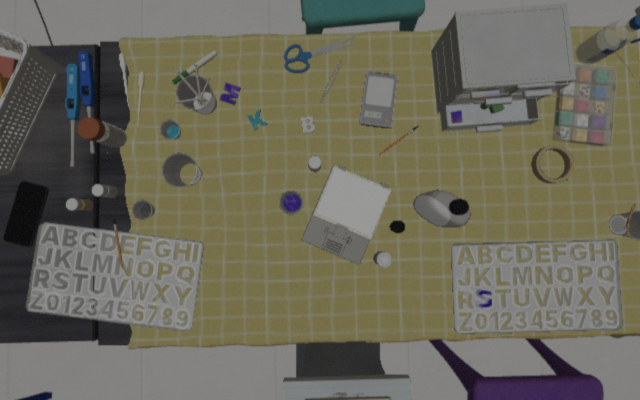

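The top view shows the case at about (345,215) with its tab at (335,245), front toward the robot and slightly left. The short vial is at (384,259), the jar at (398,227), the cup at (291,203), the tall vial at (315,163) and the bottle at (445,208). Next I'll enlarge the case.

```bash
python3 - <<'E'
import cv2
a=cv2.imread("pics/top0.png")[150:275,275:435]
cv2.imwrite("pics/top_c.png",cv2.resize(a,None,fx=4.8,fy=4.8,interpolation=cv2.INTER_CUBIC))
E
```

```text
(no output)
```

View pics/top_c.png

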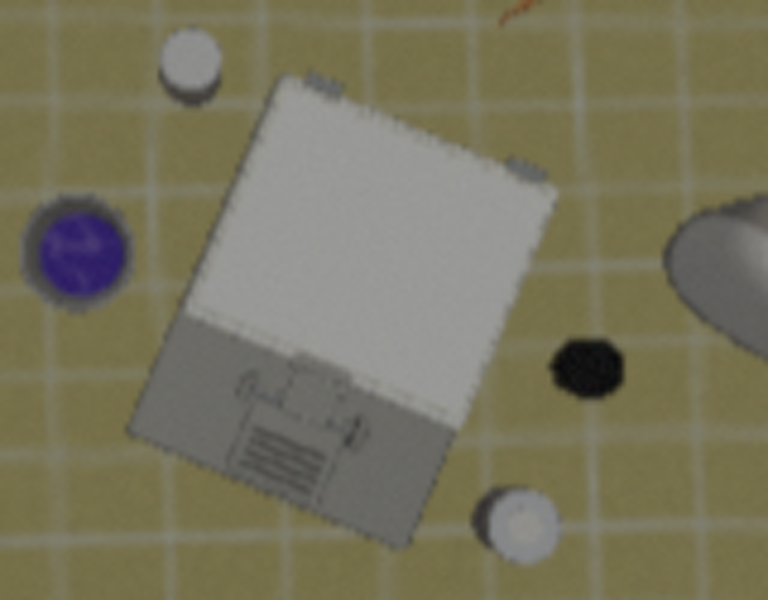

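```bash
cat > h.py <<'E'
import numpy as np, cv2
def proj(n,P):
    d=np.load(n+".npz"); r,_=cv2.Rodrigues(d["E"][:3,:3])
    return cv2.projectPoints(np.asarray(P,float),r,d["E"][:3,3],d["K"],None)[0][:,0]
def c2w(pose,P):
    x,y,a=pose; P=np.asarray(P,float); c,s=np.cos(a),np.sin(a)
    return np.c_[x+c*P[:,0]-s*P[:,1],y+s*P[:,0]+c*P[:,1],P[:,2]]
def ray(n,uv,z):
    d=np.load(n+".npz");R,t=d["E"][:3,:3],d["E"][:3,3]
    v=R.T@np.linalg.solve(d["K"],[*uv,1]);o=-R.T@t
    return o+v*(z-o[2])/v[2]
E
python3 - <<'E'
from h import *
from scipy.optimize import least_squares
P=np.array([[66,75,62],[66,-75,62],[-66,75,62],[-66,-75,62],[-136,75,12],[-136,-75,12],[-114,0,43]])/1e3
C=np.array([[283,75],[557,190],[187,308],[462,430],[128,433],[405,548],[282,462]])
uv=(C+.5)/4.8-.5+[275,150]
r=least_squares(lambda p:(proj("top",c2w(p,P))-uv).ravel(),[.5,0,-.3])
print(r.x,np.degrees(r.x[2]));print(r.fun.reshape(-1,2).round(1))
np.save("pose.npy",r.x)
print(c2w(r.x,np.array([[-114,0,43],[-126,0,43],[-66,0,55],[66,0,55]])/1e3).round(4))
for n,p,z in [("vial_short",(524,526),.062),("jar",(588,368),.04),("cup",(77,252),.041),("vt",(191,60),.07)]:
    print(n,ray("top",(np.array(p)+.5)/4.8-.5+[275,150],z).round(3))
print(proj("scene",c2w(r.x,P)).round(0).tolist())
E
```

```text
[ 0.59011451 -0.02212294 -0.42322733] -24.24913950777998
[[ 0.3 -1.2]
 [ 1.2 -1. ]
 [-1.1  1.1]
 [-0.1  0.2]
 [ 0.9  1.1]
 [-1.5  0.5]
 [ 0.2 -0.6]]
[[ 0.4862  0.0247  0.043 ]
 [ 0.4752  0.0296  0.043 ]
 [ 0.5299  0.005   0.055 ]
 [ 0.6503 -0.0492  0.055 ]]
vial_short [ 0.452 -0.093  0.062]
jar [ 0.528 -0.131  0.04 ]
cup [0.593 0.126 0.041]
vt [0.686 0.066 0.07 ]
[[358.0, 178.0], [392.0, 222.0], [302.0, 193.0], [329.0, 241.0], [273.0, 219.0], [295.0, 270.0], [293.0, 229.0]]
```

```bash
python3 -m inch '[10,-19,0,-1,0, 30,-56,0,-2,0, 50,-93,0,-3,0, 70,-130,0,-4,0, 90,-167,0,-5,0, 110,-204,0,-6,0, 130,-241,0,-6,0, 150,-278,0,-6,0, 170,-315,0,-6,0, 190,-352,0,-6,0]' 10; python3 -m inch '[20,-37,-10,0,0, 40,-74,-30,0,0, 60,-111,-45,0,0, 75,-140,-60,0,0, 85,-160,-70,0,0, 92,-172,-80,0,0, 97,-182,-88,0,0, 102,-190,-95,0,0, 102,-190,-95,0,0, 102,-190,-95,0,0]'
python3 - <<'E'
from plant import robot, read_camera
import cv2, numpy as np
from h import *
s=robot.read_state(); c=read_camera("wrist")
print(s['tool_pos'].round(4) if hasattr(s['tool_pos'],'round') else s['tool_pos'],s['force'],s['opening'])
T=np.eye(4);T[:3,:3]=cv2.Rodrigues(np.array(s['orientation']))[0];T[:3,3]=s['tool_pos']
print("tool y dir",np.degrees(np.arctan2(T[1,1],T[0,1])),T[:3,2].round(3))
E=np.linalg.inv(T@c["mount"]); np.savez("wrist.npz",K=c["K"],E=E)
im=c["image"].copy(); p=np.load("pose.npy")
Q=np.array([[-114,0,43],[-132,25,43],[-132,-25,43],[-96,25,43],[-96,-25,43],[-66,75,62],[-66,-75,62],[-136,75,12],[-136,-75,12]])/1e3
uv=proj("wrist",c2w(p,Q));print(uv.round(0).tolist(), proj("wrist",[s['tool_pos']]).round(0))
cv2.imwrite("pics/w1.png",im)
for u in uv: cv2.circle(im,tuple(int(v) for v in u),3,(0,0,255),1)
cv2.imwrite("pics/w1m.png",im)
E
```

```text
t: 0.93
tool_pos: [0.3789, 0.2182, 0.2184]
orientation: [-0.666, -3.07, -0.0]
force: [1.6, -0.2, 0.1]
opening: 0.0309
gripper_force: 0.0
t: 1.77
tool_pos: [0.4803, 0.0305, 0.1234]
orientation: [-0.666, -3.069, -0.0]
force: [-0.2, 0.0, 0.3]
opening: 0.0005
gripper_force: 0.0
[0.4803 0.0305 0.1234] [-0.20477433  0.01148914  0.29220202] 0.0005257964284441968
tool y dir 65.50130906796541 [-0.001  0.    -1.   ]
[[314.0, 222.0], [349.0, 198.0], [279.0, 198.0], [348.0, 244.0], [281.0, 245.0], [419.0, 294.0], [209.0, 294.0], [409.0, 182.0], [220.0, 183.0]] [[317. 260.]]
```

View pics/w1m.png

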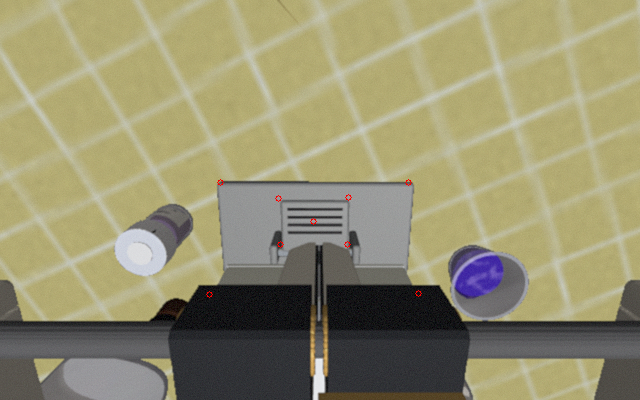

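The overlay fits the wrist image to within about 2 mm: the ribbed pad is centred near (315,224) and is seen straight ahead of the fingertips. I'll descend to just above the pad.

```bash
python3 -m inch '[1,-1,-10,0,0, 2,-3,-30,0,0, 3,-4,-50,0,0, 3,-4,-63,0,0, 3,-4,-70,0,0, 3,-4,-74,0,0, 3,-4,-76,0,0, 3,-4,-76,0,0]'; python3 -m inch '[0,0,-2,0,0, 0,0,-4,0,0, 0,0,-4,0,0]'
```

```text
t: 2.48
tool_pos: [0.4839, 0.0264, 0.0479]
orientation: [0.665, 3.07, 0.0]
force: [-0.5, -0.2, 0.8]
opening: 0.0003
gripper_force: 0.0
t: 2.73
tool_pos: [0.4839, 0.0261, 0.0439]
orientation: [0.666, 3.069, 0.0]
force: [0.4, 0.2, -0.3]
opening: 0.0008
gripper_force: 0.0
```

```bash
python3 -m inch '[0,0,-2,0,0, 0,0,-3,0,0, 0,0,-4,0,0, 0,0,-5,0,0, 0,0,-6,0,0, 0,0,-6,0,0]'
```

```text
t: 3.23
tool_pos: [0.4837, 0.0262, 0.0376]
orientation: [0.666, 3.07, 0.0]
force: [-1.4, 2.2, 4.8]
opening: 0.0003
gripper_force: 2.7
```

```bash
python3 -m inch '[0,0,-1,0,0, 0,0,-2,0,0, 0,0,-2,0,0]'; python3 - <<'E'
from plant import robot, read_camera
import cv2
c=read_camera("scene"); cv2.imwrite("pics/s1.png",cv2.resize(c["image"][120:320,200:480],None,fx=2.5,fy=2.5))
E
```

```text
t: 3.48
tool_pos: [0.4838, 0.0262, 0.036]
orientation: [0.666, 3.07, 0.0]
force: [-2.2, 1.5, 8.4]
opening: 0.0003
gripper_force: 4.0
```

View pics/s1.png

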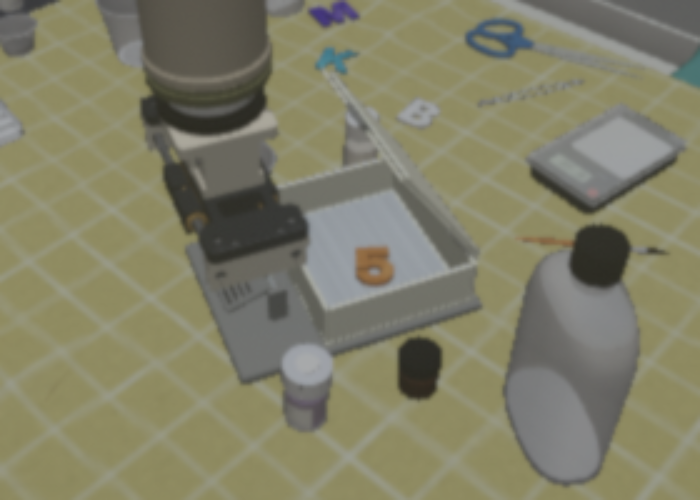

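The lid has sprung up: it is seen edge-on from (330,75) to (475,250), with the digit five lying in the tray. I'll let go of the tab by going straight up.

```bash
python3 -m inch '[0,0,5,0,0, 0,0,20,0,0, 0,0,45,0,0, 0,0,75,0,0, 0,0,100,0,0, 0,0,115,0,0, 0,0,122,0,0, 0,0,124,0,0, 0,0,124,0,0, 0,0,124,0,0]'; python3 - <<'E'
from plant import robot, read_camera
import cv2
from h import *
c=read_camera("scene"); im=c["image"]
p=np.load("pose.npy")
for a in (1.1,1.57):
    n=np.array([[66-132*np.cos(a),y,55+132*np.sin(a)] for y in (75,0,-75)])/1e3
    for u in proj("scene",c2w(p,n)): cv2.circle(im,tuple(int(v) for v in u),2,(0,0,255) if a<1.2 else (255,0,0),1)
cv2.imwrite("pics/s2.png",cv2.resize(im[120:320,200:480],None,fx=2.5,fy=2.5))
E
```

```text
t: 4.37
tool_pos: [0.4828, 0.0261, 0.1581]
orientation: [-0.666, -3.068, 0.001]
force: [0.5, 0.5, 0.5]
opening: 0.0003
gripper_force: 0.0
```

View pics/s2.png

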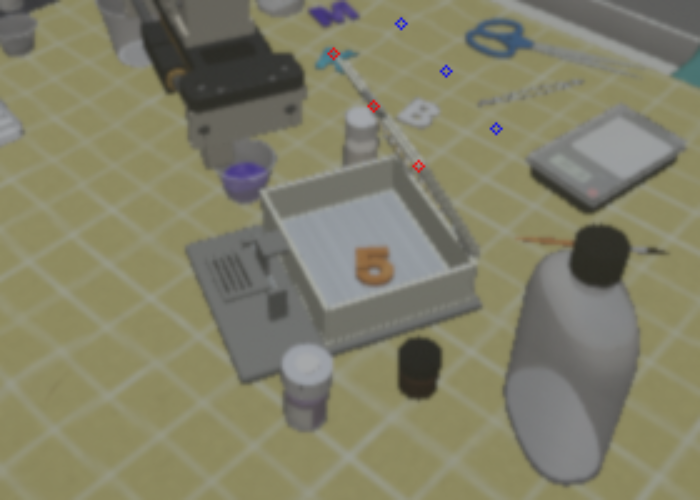

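The lid sits at the 1.1 rad marks, the case has not moved and the tab is free. Now I'll approach the lid and push it back along the case's +x.

```bash
python3 -m inch '[9,-4,0,0,0, 27,-12,0,0,0, 50,-22,0,0,0, 68,-31,0,0,0, 80,-36,0,0,0, 88,-40,0,0,0, 88,-40,0,0,0]'; python3 -m inch '[6,-3,0,0,0, 12,-5,0,0,0, 19,-9,0,0,0, 26,-12,0,0,0, 33,-15,0,0,0, 40,-18,0,0,0, 46,-21,0,0,0, 50,-22,0,0,0, 52,-23,0,0,0]'
```

```text
t: 5.0
tool_pos: [0.5718, -0.0145, 0.1581]
orientation: [-0.667, -3.068, 0.001]
force: [0.1, 0.2, 0.5]
opening: 0.0004
gripper_force: 0.0
t: 5.75
tool_pos: [0.6242, -0.0371, 0.1595]
orientation: [-0.667, -3.07, -0.0]
force: [0.2, -0.1, 0.8]
opening: 0.0006
gripper_force: 0.1
```

```bash
python3 -m inch '[5,-2,0,0,0, 10,-5,0,0,0, 16,-7,0,0,0, 22,-10,0,0,0, 28,-13,0,0,0, 34,-15,0,0,0, 39,-18,0,0,0, 43,-19,0,0,0, 44,-20,0,0,0]'; python3 -m inch '[0,0,0,0,0, 0,0,0,0,0, 0,0,0,0,0, 0,0,0,0,0, -10,4,0,0,0, -28,13,0,0,0, -48,22,10,0,0, -70,32,25,0,0, -90,41,35,0,0, -105,48,45,0,0]'; python3 -m inch '[-10,4,5,0,0, -30,13,10,0,0, -50,22,20,0,0, -70,31,30,0,0, -85,39,35,0,0, -90,41,40,0,0, -90,41,40,0,0, -90,41,40,0,0]';  python3 - <<'E'
from plant import robot, read_camera
import cv2
from h import *
c=read_camera("scene"); im=c["image"]
p=np.load("pose.npy")
for a in (1.57,1.9):
    n=np.array([[66-132*np.cos(a),y,55+132*np.sin(a)] for y in (75,0,-75)])/1e3
    for u in proj("scene",c2w(p,n)): cv2.circle(im,tuple(int(v) for v in u),2,(0,0,255) if a<1.6 else (255,0,0),1)
cv2.imwrite("pics/s3.png",cv2.resize(im[100:320,200:480],None,fx=2.5,fy=2.5))
E
```

```text
t: 6.5
tool_pos: [0.6683, -0.0571, 0.1595]
orientation: [0.667, 3.07, 0.0]
force: [0.2, 0.3, -0.7]
opening: 0.0003
gripper_force: 0.0
t: 7.33
tool_pos: [0.5612, -0.0081, 0.2054]
orientation: [0.666, 3.07, 0.0]
force: [0.1, 0.5, 1.4]
opening: 0.0007
gripper_force: 0.0
t: 8.0
tool_pos: [0.4732, 0.032, 0.2451]
orientation: [0.666, 3.069, 0.0]
force: [-0.9, 0.1, -0.6]
opening: 0.0005
gripper_force: 0.0
```

View pics/s3.png

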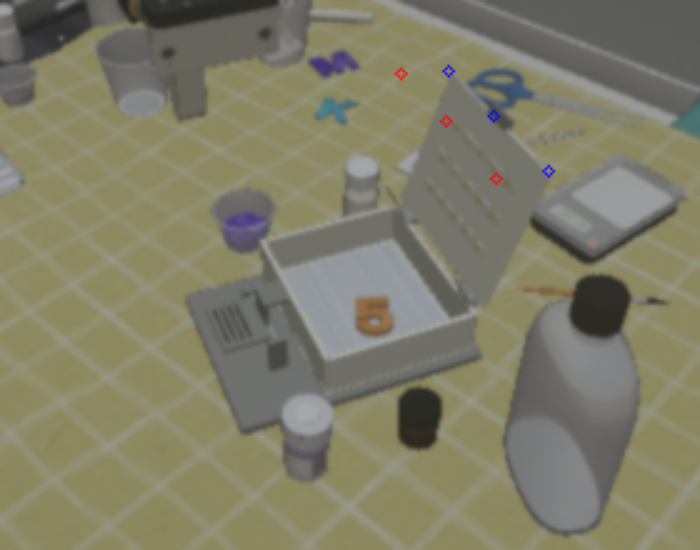

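The lid's top edge lies on the 1.9 rad marks at (448,75) to (548,172). The case, the five and everything around it are unmoved, and the hand is clear, so I'm handing the job in.

```bash
python3 -c "
from plant import job
print(job.close_job())"
```

```text
the job is handed in; nothing more can be done
None
```

The job is handed in at about 8 s on the robot's clock: the tab was pressed and let go, the lid sprang up by itself, and I pushed it back to rest fully open at its 1.9 rad stop, with the hand clear and everything else where it was in the last picture.

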